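Load the analyser's reagent caddy

TASK

Load the grey caddy for the next analyser run: stand the capped round vial, the capped square bottle, the wide jar and the cuvette cartridge upright in the caddy, each down in the recess of its own shape and size. Set them down rather than dropping them, and leave the opened vial and the opened bottle (no caps) standing where they are.

Things in the scene. Friction and masses are not known exactly. Their poses are not given: they have to be found in the camera images.
- vial: Capped round amber glass vial, 30 mm diameter body (straight wall from 0 to 44 mm height), light grey flat cap 27 mm wide, 60 mm tall in all. Stands on the bench. Origin: centre of underside, z up.
- bottle: Capped square white bottle: body 36 x 36 mm and 52 mm tall, sides along its x and y, with a round light grey cap 32 mm wide on top, 69 mm tall in all. Stands on the bench. Origin: centre of underside, z up.
- jar: Wide round white jar, 42 mm diameter body up to 42 mm height, light grey lid 44 mm diameter above that, 56 mm tall in all. Stands on the bench. Origin: centre of underside, z up.
- cartridge: Upright beige oblong cuvette cartridge, 56 mm long (its x) x 24 mm wide (its y) x 58 mm tall (z), with a row of five dark slots on its top. Origin: centre of underside.
- opened_vial: Look-alike that stays: the same 30 mm amber vial body, but uncapped, with a narrow open neck 18 mm wide with a dark mouth; 57 mm tall. Origin: centre of underside.
- opened_bottle: Look-alike that stays: the same 36 mm square white bottle body, but uncapped, with a narrow open white neck 20 mm wide with a dark mouth; 61 mm tall. Origin: centre of underside.
- seat_vial: Seat for the vial: round recess 46 mm in diameter. Dark recess floor. Fixed grey block 84 x 84 x 16 mm, one of four (in any order, 88 mm apart) in the shallow grey caddy (184 mm square, 18 mm high, parallel to the blocks, fixed). Origin: centre of the block's underside, 4 mm above the bench; block top at 16 mm, recess floor at 4 mm above the origin; recess centred.
- seat_bottle: Seat for the square bottle: square recess 52 x 52 mm (x, y). Dark recess floor. Fixed grey block 84 x 84 x 16 mm, one of four (in any order, 88 mm apart) in the shallow grey caddy (184 mm square, 18 mm high, parallel to the blocks, fixed). Origin: centre of the block's underside, 4 mm above the bench; block top at 16 mm, recess floor at 4 mm above the origin; recess centred.
- seat_jar: Seat for the wide jar: round recess 60 mm in diameter. Dark recess floor. Fixed grey block 84 x 84 x 16 mm, one of four (in any order, 88 mm apart) in the shallow grey caddy (184 mm square, 18 mm high, parallel to the blocks, fixed). Origin: centre of the block's underside, 4 mm above the bench; block top at 16 mm, recess floor at 4 mm above the origin; recess centred.
- seat_cartridge: Seat for the cartridge: oblong recess 72 mm (x) by 40 mm (y). Dark recess floor. Fixed grey block 84 x 84 x 16 mm, one of four (in any order, 88 mm apart) in the shallow grey caddy (184 mm square, 18 mm high, parallel to the blocks, fixed). Origin: centre of the block's underside, 4 mm above the bench; block top at 16 mm, recess floor at 4 mm above the origin; recess centred.

How it is judged:
At the end, for the whole second after the job is handed in: Vial, bottle, jar and cartridge each stand still and upright (0.12 rad) on the floor of their own seat's recess (underside under 9 mm above the seat's underside, centre within 14 mm of its centre); the opened vial and bottle stand within 2 cm of their starts (z of vial in the frame of seat_vial between 0 and 0.009 m and horizontal distance between vial and seat_vial below 0.014 m and angle between each of vial, bottle, jar, cartridge, opened_vial, opened_bottle's own z axis and vertical below 0.12 rad and linear speed of each of vial, bottle, jar, cartridge below 0.02 m/s and z of bottle in the frame of seat_bottle between 0 and 0.009 m and horizontal distance between bottle and seat_bottle below 0.014 m and z of jar in the frame of seat_jar between 0 and 0.009 m and horizontal distance between jar and seat_jar below 0.014 m and z of cartridge in the frame of seat_cartridge between 0 and 0.009 m and horizontal distance between cartridge and seat_cartridge below 0.014 m and distance of each of opened_vial, opened_bottle from where it was at the start of the episode below 0.02 m); the robot touches nothing.
It fails at once if the opened vial or the opened bottle is shifted more than 2 cm or tipped over (distance of any of opened_vial, opened_bottle from where it was at the start of the episode above 0.02 m or angle between any of opened_vial, opened_bottle's own z axis and vertical above 0.5 rad).
It fails at once if the vial is dropped (falls free from more than about 3 cm) (contact force between the fingers and vial below 0.05 N and linear speed of vial above 0.8 m/s).
It fails at once if the bottle is dropped (falls free from more than about 3 cm) (contact force between the fingers and bottle below 0.05 N and linear speed of bottle above 0.8 m/s).
It fails at once if the jar is dropped (falls free from more than about 3 cm) (contact force between the fingers and jar below 0.05 N and linear speed of jar above 0.8 m/s).
It fails at once if the cartridge is dropped (falls free from more than about 3 cm) (contact force between the fingers and cartridge below 0.05 N and linear speed of cartridge above 0.8 m/s).
It also fails if it takes over 106 s, if anything falls off the work surface, if the arm or the gripper's body presses on something with over 40 N, if the wrist force passes 120 N, or if a joint passes its speed limit or range.

ROBOT

A 7-joint arm with a two-finger parallel gripper is mounted at the origin on the work surface. World frame = base frame: x ahead of the robot, y to its left, z up, the work surface at z = 0. Lengths are in m, angles in rad, forces in N, time in s.
With the tool pointing down it reaches from about 0.425 to 0.975 m from the base axis. Payload 16.7 kg.
Tool frame: the origin (TCP) lies midway between the tips of the shut fingers; the grasp point (between the pads) lies 19 mm behind it; z points along the fingers, y is the line along which they close (so a half turn about z gives the same grasp; the last joint's range is limited). The gripper opens to 85 mm and grips with 20 to 120 N. Pads are 22 mm wide; open, the fingers measure 114 mm over their backs; the gripper's body (76 mm by 85 mm) begins 54 mm behind the grasp point. The pads swing forward as they close: fully open they stand 13 mm farther back than shut.
Start: joints at [1.151, 0.426, 0.074, 1.606, -0.034, 1.111, -0.067], TCP at [0.181, -0.65, 0.231] pointing down, gripper open.
Joint ranges: [-2.85, 2.85], [-0.5, 2.14], [-1.23, 1.37], [0.21, 2.46], [-1.02, 4.16], [0.16, 2.05], [-2.73, 2.73]. Speed limits (rad/s): [1.89, 1.89, 2.39, 2.39, 3.01, 3.01, 3.01].

INTERFACE

Orientations are given as a unit quaternion [w, x, y, z].
In Python, from cell import ctrl gives the robot as it stands.
- The arm moves only by the tool move_arm, never from a script. Its argument "targets" is a list of rows, each an object with "linear": the shift along the tool's x, y, z in m, a list of three; "angular": the turn, a rotation vector about the tool's x, y, z in rad, a list of three. A call has 1 to 12 rows; each row is the pose to reach, as a shift and turn from the pose commanded when the call began, along the tool's axes at that moment; what a row does not reach only later rows make up. A row lasts 1/10 s, in which the tool goes at most 50 mm and 8.59 degrees, less where a joint would pass 70% of its speed; a pose out of reach is approached as far as the arm can. A call with a gripper value outside its range is refused whole. "jaw" is the finger opening in m, from 0 to 0.0854, set as the call begins (left out, the last holds). The fingers move at their own pace and stop on an object; the grip force is fixed at half the most. Time passes only in rows, so rows that repeat a pose let the fingers close. It gives the time, the measured TCP pose, the force, the opening and the grip force at its end, in the units of the state.
- ctrl.get_state(): the state, without advancing time (a new reading comes with each control period).
- ctrl.grab_frame(name): name is "scene" or "top" or "wrist"; returns a dict with "image" (400x640x3 uint8, red, green, blue), "camera_matrix" (3x3 intrinsics, pixels), "R" (3x3) and "t" (3): a world point X has camera coordinates R X + t. Camera axes: x right, y down, z forward; pixel columns grow to the right and rows downward; lengths in m; the calibration is good to about 2 mm. A picture is of the moment at which its call begins. There is no depth.
- ctrl.hand_in(): hands the job in; it is judged then, once.
The state is a dict: "time": time; "joints": joint angles; "joint_vel": joint speeds; "effort": joint torques, N m; "tool_pos": TCP position; "eef_rot": TCP orientation; "wrist_force": force on the tool from outside, world axes, zero at the start; "torque": the same for the moment, N m; "width": finger opening in m; "gripper_force": force on a finger pad.
Only numpy, scipy, OpenCV 4.12 (cv2) and the standard library are available. Lean on these libraries where they do the work, as an engineer would, in place of code of your own. Each camera call takes 0.05 s, during which the arm holds its last target. There are 200 camera calls.

## Working session

There is one attempt and no reset: what is moved stays moved. The work goes in short steps, Python scripts to look and compute and a tool call to move; the robot and the scene stay as the last step left them, time stands still between calls to the robot, and variables do not carry over. Pictures are saved under pics/ and viewed, at most 14 in all, crops included, and the job is handed in when it is done.

Besides the shell and the picture viewer there is one more tool, called after ">>>" as name([rows], argument=value, ...), one row to a line, values as JSON. move_arm: Moves the arm, as the interface text tells. Its arguments: {"type":"object","properties":{"targets":{"type":"array"},"jaw":{"type":"number"}},"required":["targets"]}

```bash
ls; mkdir -p pics; python3 - <<'E'
from cell import ctrl
import cv2,json,pickle
s=ctrl.get_state();print(s)
for n in("scene","top","wrist"):
    f=ctrl.grab_frame(n);cv2.imwrite(f"pics/{n}0.png",f["image"][:,:,::-1]);pickle.dump(f,open(f"{n}0.pkl","wb"))
    print(n,f["camera_matrix"].tolist(),f["R"].round(3).tolist(),f["t"].round(3).tolist())
E
```

```text
pics
{'time': 0.0, 'joints': array([ 1.15049238,  0.42677151,  0.07383276,  1.60661489, -0.03409314,
        1.11078796, -0.06712218]), 'joint_vel': array([ 0.00055002, -0.00082094,  0.00107435,  0.00185985, -0.00030475,
       -0.00052868, -0.00197667]), 'effort': array([-2.38003748e-03, -9.49847960e+01,  3.75994071e+00, -4.63528240e+01,
        1.91849243e-02,  1.03585838e-02,  6.16571924e-06]), 'tool_pos': array([ 0.18043734, -0.65001012,  0.23058022]), 'eef_rot': array([-6.46752423e-04,  9.90849263e-01,  1.34971484e-01, -1.38398148e-04]), 'wrist_force': array([ 0.53239349, -1.08649439,  0.49859179]), 'torque': array([0.00175059, 0.03081026, 0.0253321 ]), 'gripper_force': 0.0, 'width': 0.08491933952434386}
scene [[445.68809276444523, 0.0, 322.1239838435081], [0.0, 445.68809276444523, 197.87065524344234], [0.0, 0.0, 1.0]] [[-0.772, 0.635, -0.011], [0.456, 0.542, -0.706], [-0.442, -0.55, -0.709]] [0.409, -0.226, 1.44]
top [[394.43712512602156, 0.0, 324.55548626856796], [0.0, 394.43712512602156, 203.41248599263105], [0.0, 0.0, 1.0]] [[-0.007, -1.0, -0.026], [-0.998, 0.009, -0.067], [0.067, 0.025, -0.997]] [0.019, 0.543, 1.11]
wrist [[315.29056229845014, 0.0, 319.9336813349853], [0.0, 315.29056229845014, 200.6492128753675], [0.0, 0.0, 1.0]] [[0.268, -0.964, -0.001], [-0.916, -0.255, 0.309], [-0.298, -0.082, -0.951]] [-0.674, -0.04, 0.38]
```

View pics/top0.png

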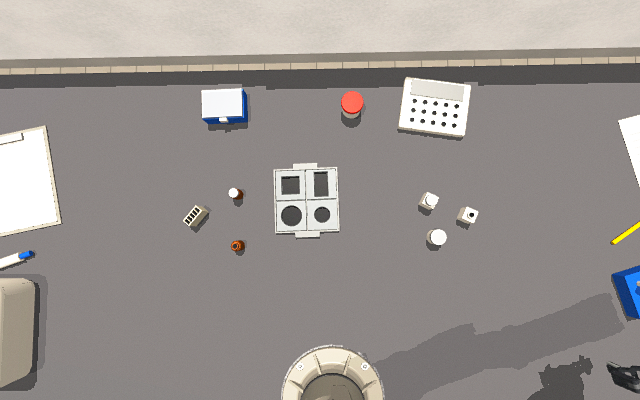

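View pics/scene0.png

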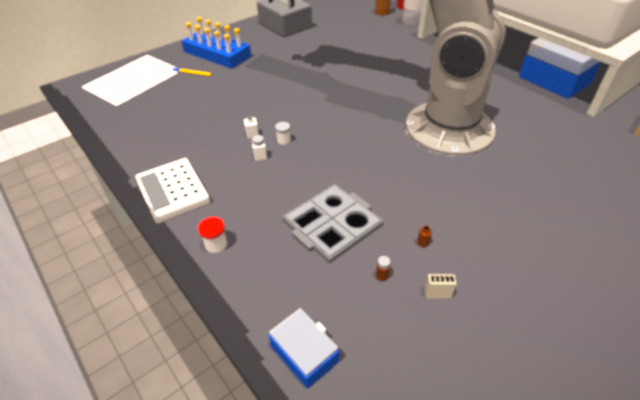

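The top view shows the caddy centred near (307,200). On the left are the cartridge (195,215), the capped vial (236,194) and the opened vial (237,246). On the right are the capped bottle (428,201), the opened bottle (468,215) and the jar (437,238). I'll enlarge crops for exact pixels.

```bash
python3 - <<'E'
import cv2,numpy as np
t=cv2.imread("pics/top0.png");s=cv2.imread("pics/scene0.png")
def crop(im,x,y,w,h,k):
    c=cv2.resize(im[y:y+h,x:x+w],None,fx=k,fy=k,interpolation=cv2.INTER_CUBIC)
    for i in range(0,w,10):
        cv2.line(c,(i*k,0),(i*k,4),(0,255,0),1)
        if i%20==0: cv2.putText(c,str(x+i),(i*k,14),0,.33,(0,255,0),1)
    for j in range(0,h,10):
        cv2.line(c,(0,j*k),(4,j*k),(0,255,0),1)
        if j%20==0: cv2.putText(c,str(y+j),(5,j*k+4),0,.33,(0,255,0),1)
    return c
a=crop(t,175,160,170,100,4.0 and 4);b=crop(t,410,185,80,70,4)
cv2.imwrite("pics/topL.png",a)
c=np.zeros((580,690,3),np.uint8);c[:280,:320]=b
d=crop(s,235,105,70,70,4);c[:280,330:610]=d
e=crop(s,355,215,110,70,4);c[290:570,:440]=e
cv2.imwrite("pics/mix.png",c)
cv2.imwrite("pics/scad.png",crop(s,275,180,190,130,4))
E
```

```text
(no output)
```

View pics/topL.png

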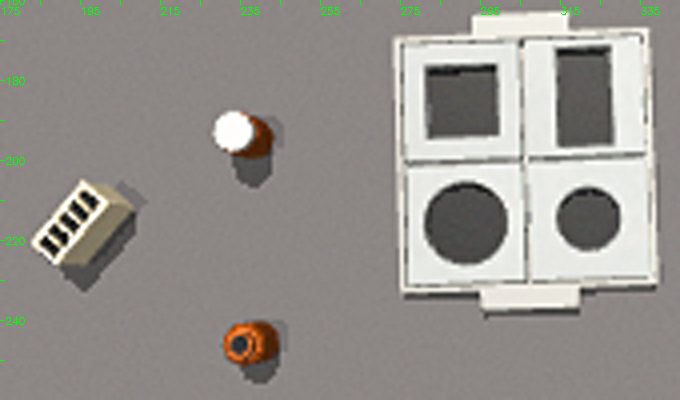

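View pics/mix.png

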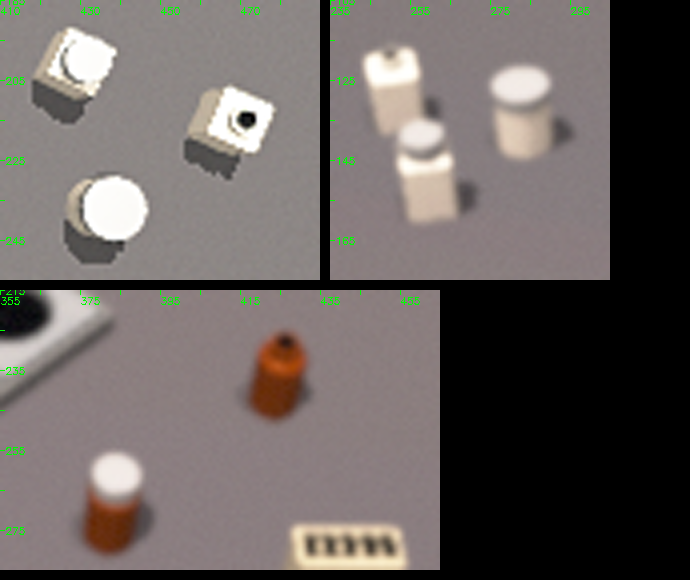

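View pics/scad.png

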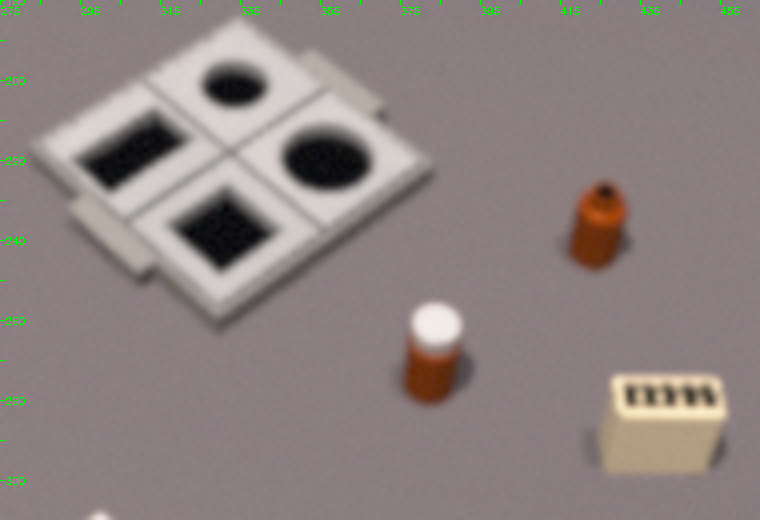

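Crops give sub-pixel centres, which I'll triangulate: vial cap top (58.5 right of 175, 193) / scene (384,261), cartridge top (193,215.5)/(442,279), bottle cap (432,200)/(258,138), jar lid (438.5,237)/(283,126), and seats clockwise from top left: bottle, cartridge, vial, jar.

```bash
cat > h.py <<'E'
import numpy as np,pickle,cv2
from scipy.spatial.transform import Rotation as Ro
def P(f): return np.asarray(f["camera_matrix"])@np.c_[f["R"],f["t"]]
def tri(fs,uvs):
    A=[]
    for f,(u,v) in zip(fs,uvs):
        p=P(f);A+=[u*p[2]-p[0],v*p[2]-p[1]]
    X=np.linalg.svd(np.array(A))[2][-1];X=X[:3]/X[3]
    return X,[np.round(proj(f,X)-uv,1) for f,uv in zip(fs,uvs)]
def proj(f,X): q=P(f)@np.r_[X,1];return q[:2]/q[2]
def onz(f,uv,z):
    d=f["R"].T@np.linalg.solve(f["camera_matrix"],[*uv,1]);c=-f["R"].T@f["t"]
    return c+d*(z-c[2])/d[2]
def load(n): return pickle.load(open(n+".pkl","rb"))
E
python3 - <<'E'
from h import *
np.set_printoptions(precision=4,suppress=True)
T,S=load("top0"),load("scene0")
L=lambda x,y:(175+(x-1.5)/4,160+(y-1.5)/4); Rr=lambda x,y:(410+(x-1.5)/4,185+(y-1.5)/4)
C=lambda x,y:(275+(x-1.5)/4,180+(y-1.5)/4); B=lambda x,y:(235+(x-331.5)/4,105+(y-1.5)/4)
pts=dict(vial=(L(234,132),C(437,323),.06),cart=(L(72,222),C(668,396),.058),ovial=(L(241,346),C(605,191),.057),
sb=(L(462,101),C(224,228),.02),sc=(L(584,97),C(133,151),.02),sj=(L(466,222),C(327,159),.02),sv=(L(588,218),C(235,84),.02),
bottle=(Rr(88,60),B(421,133),.069),jar=(Rr(114,209),B(521,85),.056),obot=(Rr(247,119),B(391,55),.061))
for k,(a,b,z) in pts.items():
    X,r=tri([T,S],[a,b]);print(k,X,r[0],r[1],"top@z",onz(T,a,z)[:2],"scene@z",onz(S,b,z)[:2])
ang=lambda p,q,z:np.degrees(np.arctan2(*(onz(T,q,z)-onz(T,p,z))[1::-1]))
print("cart",ang(L(45,254),L(99,188),.058),"bottle",ang(Rr(67,28),Rr(117,46),.052),ang(Rr(117,46),Rr(97,97),.052),"caddy",ang(L(397,38),L(649,30),.018),ang(L(397,38),L(405,297),.018))
E
```

```text
vial [0.5715 0.269  0.0569] [-0.3  0.4] [-0.5  0. ] top@z [0.5722 0.2673] scene@z [0.5725 0.2711]
cart [0.5096 0.3828 0.055 ] [-0.4  0.4] [-0.6  0.1] top@z [0.5107 0.3805] scene@z [0.5105 0.3846]
ovial [0.4234 0.2632 0.0549] [-0.3  0.3] [-0.3  0. ] top@z [0.4242 0.2619] scene@z [0.4243 0.2646]
sb [0.5964 0.1141 0.0168] [-0.2  0.3] [-0.3 -0. ] top@z [0.5968 0.1131] scene@z [0.5975 0.1167]
sc [0.5987 0.0261 0.0151] [-0.2  0.2] [-0.3 -0. ] top@z [0.5988 0.0254] scene@z [0.6009 0.0302]
sj [0.5088 0.1119 0.0161] [-0.4  0.4] [-0.5  0. ] top@z [0.5099 0.1103] scene@z [0.5103 0.1152]
sv [0.5111 0.0241 0.0178] [-0.3  0.4] [-0.4 -0. ] top@z [0.512  0.0231] scene@z [0.5117 0.0264]
bottle [ 0.5462 -0.2772  0.0679] [-0.2  0.3] [-0.3 -0. ] top@z [ 0.5469 -0.2775] scene@z [ 0.5464 -0.2753]
jar [ 0.4446 -0.2957  0.0529] [-0.3  0.4] [-0.4 -0. ] top@z [ 0.4458 -0.2957] scene@z [ 0.4462 -0.2911]
obot [ 0.5046 -0.3849  0.0602] [-0.5  0.6] [-0.5 -0.1] top@z [ 0.5063 -0.3859] scene@z [ 0.5041 -0.3825]
cart -39.189198627593136 bottle -110.65125709027323 157.4036533650337 caddy -88.81709124855847 -178.15831713948293
```

Triangulated heights match the text within 3 mm and the seats are 88 mm apart, with the caddy yawed about 1.6°. First I'll go to the jar.

```bash
cat >> h.py <<'E'
def rel(*steps):
    from cell import ctrl
    s=ctrl.get_state();q=s["eef_rot"];R=Ro.from_quat([*q[1:],q[0]]);p=s["tool_pos"]
    print("t",round(s["time"],2),"pos",p.round(4),"w",round(s["width"],4),"F",np.round(s["wrist_force"],1),"j",s["joints"].round(2))
    for x,y,z,yaw in steps:
        a=np.radians(yaw);yv=np.array([np.cos(a),np.sin(a),0]);zv=np.array([0,0,-1.]);xv=np.cross(yv,zv)
        G=Ro.from_matrix(np.c_[xv,yv,zv])
        print((x,y,z,yaw),"lin",R.inv().apply(np.array([x,y,z])-p).round(4),"ang",(R.inv()*G).as_rotvec().round(4))
E
python3 -c "
from h import *
rel((.446,-.2945,.14,-110),(.446,-.2945,.027,-110))"
```

```text
t 0.15 pos [ 0.1805 -0.6501  0.2308] w 0.0853 F [ 0.1  0.2 -0.1] j [ 1.15  0.43  0.07  1.61 -0.03  1.11 -0.07]
(0.446, -0.2945, 0.14, -110) lin [ 0.351  -0.2715  0.091 ] ang [-9.000e-04  4.000e-04  6.199e-01]
(0.446, -0.2945, 0.027, -110) lin [ 0.351  -0.2714  0.204 ] ang [-9.000e-04  4.000e-04  6.199e-01]
```

>>> move_arm([
  {"linear":[0.351,-0.2715,0.091],"angular":[0,0,0.62]},
  {"linear":[0.351,-0.2715,0.091],"angular":[0,0,0.62]},
  {"linear":[0.351,-0.2715,0.091],"angular":[0,0,0.62]},
  {"linear":[0.351,-0.2715,0.091],"angular":[0,0,0.62]},
  {"linear":[0.351,-0.2715,0.091],"angular":[0,0,0.62]},
  {"linear":[0.351,-0.2715,0.091],"angular":[0,0,0.62]},
  {"linear":[0.351,-0.2715,0.091],"angular":[0,0,0.62]},
  {"linear":[0.351,-0.2715,0.091],"angular":[0,0,0.62]},
  {"linear":[0.351,-0.2715,0.091],"angular":[0,0,0.62]},
  {"linear":[0.351,-0.2715,0.091],"angular":[0,0,0.62]},
  {"linear":[0.351,-0.2715,0.091],"angular":[0,0,0.62]},
  {"linear":[0.351,-0.2715,0.091],"angular":[0,0,0.62]},
], jaw=0.085)

```text
time: 1.35
tool_pos: [0.4456, -0.2956, 0.1403]
eef_rot: [0.0, 0.985, -0.174, -0.0]
wrist_force: [-0.4, 0.1, 0.4]
width: 0.0846
gripper_force: 0.0
```

```bash
cat >> h.py <<'E'
def snap(n,pts,k=1.25):
    from cell import ctrl
    f=ctrl.grab_frame("wrist");pickle.dump(f,open(n+".pkl","wb"));im=cv2.resize(f["image"][:,:,::-1],None,fx=k,fy=k)
    for X in pts:
        u=proj(f,X);print(X,u.round(1));cv2.drawMarker(im,tuple(np.round(k*u).astype(int).tolist()),(0,0,255),0,12,1)
    cv2.imwrite(f"pics/{n}.png",im)
E
python3 -c "
from h import *
rel((.446,-.2945,.14,-110),(.446,-.2945,.027,-110))
snap('w1',[(.446,-.2945,.056),(.5466,-.2765,.069),(.505,-.3845,.061)])"
```

```text
t 1.35 pos [ 0.4456 -0.2956  0.1403] w 0.0846 F [-0.4  0.1  0.4] j [ 0.46  0.31  0.01  2.01 -0.    0.83 -1.45]
(0.446, -0.2945, 0.14, -110) lin [-0.     -0.0011  0.0003] ang [ 0.0003  0.0003 -0.0006]
(0.446, -0.2945, 0.027, -110) lin [-0.     -0.0012  0.1133] ang [ 0.0003  0.0003 -0.0006]
(0.446, -0.2945, 0.056) [319.1 207.8]
(0.5466, -0.2765, 0.069) [238.1  83.3]
(0.505, -0.3845, 0.061) [416.3  87.2]
```

View pics/w1.png

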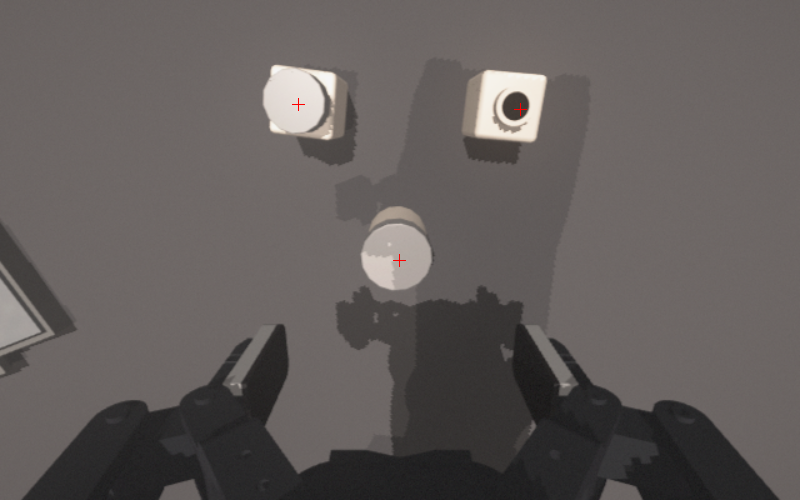

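The wrist view confirms the estimates: the jar lid sits at (396,256) against predicted (399,260), about 2 mm off, and the bottle and opened bottle also match. Going down.

>>> move_arm([
  {"linear":[0.002,-0.001,0.03],"angular":[0,0,0]},
  {"linear":[0.002,-0.001,0.06],"angular":[0,0,0]},
  {"linear":[0.002,-0.001,0.09],"angular":[0,0,0]},
  {"linear":[0.002,-0.001,0.113],"angular":[0,0,0]},
  {"linear":[0.002,-0.001,0.113],"angular":[0,0,0]},
])

```text
time: 1.9
tool_pos: [0.446, -0.2952, 0.0251]
eef_rot: [-0.0, 0.985, -0.175, -0.002]
wrist_force: [-0.4, 0.1, 0.3]
width: 0.0851
gripper_force: 0.0
```

>>> move_arm([
  {"linear":[0,0,0],"angular":[0,0,0]},
  {"linear":[0,0,0],"angular":[0,0,0]},
  {"linear":[0,0,0],"angular":[0,0,0]},
  {"linear":[0,0,0],"angular":[0,0,0]},
  {"linear":[0,0,0],"angular":[0,0,0]},
  {"linear":[0,0,0],"angular":[0,0,0]},
  {"linear":[0,0,0],"angular":[0,0,0]},
  {"linear":[0,0,0],"angular":[0,0,0]},
], jaw=0.03)

```text
time: 2.7
tool_pos: [0.4492, -0.2953, 0.0289]
eef_rot: [0.0, 0.985, -0.174, 0.001]
wrist_force: [-1.4, 0.7, 10.4]
width: 0.0423
gripper_force: 59.3
```

```bash
python3 -c "
from h import *
rel((.446,-.2945,.12,-110),(.51,.112,.12,-88.4),(.51,.112,.035,-88.4))"
```

```text
t 2.7 pos [ 0.4492 -0.2953  0.0289] w 0.0423 F [-1.4  0.7 10.4] j [ 0.46  0.48 -0.    2.07  0.    0.6  -1.46]
(0.446, -0.2945, 0.12, -110) lin [-0.0031  0.0004 -0.0911] ang [ 0.0004 -0.0025 -0.0002]
(0.51, 0.112, 0.12, -88.4) lin [-0.0821 -0.4034 -0.0915] ang [ 0.0009 -0.0024 -0.3772]
(0.51, 0.112, 0.035, -88.4) lin [-0.0823 -0.4035 -0.0065] ang [ 0.0009 -0.0024 -0.3772]
```

>>> move_arm([
  {"linear":[0,0,-0.02],"angular":[0,0,0]},
  {"linear":[0,0,-0.045],"angular":[0,0,0]},
  {"linear":[0,0,-0.075],"angular":[0,0,0]},
  {"linear":[-0.005,-0.025,-0.1],"angular":[0,0,-0.02]},
  {"linear":[-0.013,-0.063,-0.111],"angular":[0,0,-0.06]},
  {"linear":[-0.02,-0.1,-0.111],"angular":[0,0,-0.1]},
  {"linear":[-0.028,-0.14,-0.111],"angular":[0,0,-0.14]},
  {"linear":[-0.037,-0.18,-0.111],"angular":[0,0,-0.18]},
  {"linear":[-0.045,-0.22,-0.111],"angular":[0,0,-0.22]},
  {"linear":[-0.053,-0.26,-0.111],"angular":[0,0,-0.26]},
  {"linear":[-0.061,-0.3,-0.111],"angular":[0,0,-0.3]},
  {"linear":[-0.069,-0.34,-0.111],"angular":[0,0,-0.34]},
])

```text
time: 3.9
tool_pos: [0.5001, 0.05, 0.1394]
eef_rot: [0.0, 1.0, -0.004, 0.001]
wrist_force: [1.2, -0.4, -1.2]
width: 0.0421
gripper_force: 60.9
```

```bash
python3 -c "
from h import *
rel((.51,.112,.12,-88.4),(.51,.112,.037,-88.4))"
```

```text
t 3.9 pos [0.5001 0.05   0.1394] w 0.0421 F [ 1.2 -0.4 -1.2] j [-0.03  0.27 -0.23  2.06  0.08  0.82 -1.89]
(0.51, 0.112, 0.12, -88.4) lin [ 0.0094 -0.0621  0.0194] ang [ 0.0001 -0.0016 -0.0357]
(0.51, 0.112, 0.037, -88.4) lin [ 0.0092 -0.0621  0.1024] ang [ 0.0001 -0.0016 -0.0357]
```

>>> move_arm([
  {"linear":[0.003,-0.025,0.01],"angular":[0,0,-0.02]},
  {"linear":[0.007,-0.05,0.02],"angular":[0,0,-0.036]},
  {"linear":[0.0094,-0.062,0.03],"angular":[0,0,-0.036]},
  {"linear":[0.0094,-0.062,0.04],"angular":[0,0,-0.036]},
  {"linear":[0.0094,-0.062,0.04],"angular":[0,0,-0.036]},
  {"linear":[0.0094,-0.062,0.04],"angular":[0,0,-0.036]},
])

```text
time: 4.5
tool_pos: [0.5097, 0.109, 0.0984]
eef_rot: [0.0, 1.0, 0.013, -0.0]
wrist_force: [0.2, 0.1, -0.8]
width: 0.0418
gripper_force: 60.9
```

```bash
python3 -c "
from h import *
rel((.51,.112,.037,-88.4))
snap('w2',[(.51,.112,.02),(.5115,.0245,.02),(.597,.1145,.02),(.6,.0265,.02)])"
```

```text
t 4.5 pos [0.5097 0.109  0.0984] w 0.0418 F [ 0.2  0.1 -0.8] j [-0.12  0.36 -0.25  2.05  0.13  0.75 -2.  ]
(0.51, 0.112, 0.037, -88.4) lin [ 0.0004 -0.003   0.0614] ang [ 0.0006  0.0005 -0.0028]
(0.51, 0.112, 0.02) [316.5 210.3]
(0.5115, 0.0245, 0.02) [434.1 211.1]
(0.597, 0.1145, 0.02) [315.6  85.6]
(0.6, 0.0265, 0.02) [449.6  84.4]
```

View pics/w2.png

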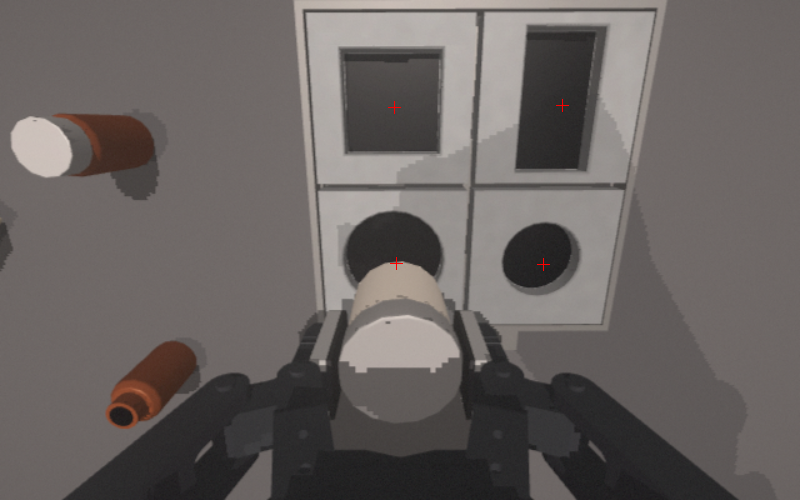

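The wrist view shows the jar held upright above its 60 mm recess at (396,258). The seats match the predictions with the same ~3 px bias that the jar had. Lowering.

>>> move_arm([
  {"linear":[0.0005,-0.003,0.015],"angular":[0,0,0]},
  {"linear":[0.0005,-0.003,0.03],"angular":[0,0,0]},
  {"linear":[0.0005,-0.003,0.045],"angular":[0,0,0]},
  {"linear":[0.0005,-0.003,0.055],"angular":[0,0,0]},
  {"linear":[0.0005,-0.003,0.06],"angular":[0,0,0]},
  {"linear":[0.0005,-0.003,0.061],"angular":[0,0,0]},
  {"linear":[0.0005,-0.003,0.061],"angular":[0,0,0]},
])

```text
time: 5.25
tool_pos: [0.5105, 0.1133, 0.0377]
eef_rot: [-0.0, 1.0, 0.013, 0.0]
wrist_force: [0.9, 0.0, 0.7]
width: 0.0422
gripper_force: 60.9
```

>>> move_arm([
  {"linear":[0,0,0],"angular":[0,0,0]},
  {"linear":[0,0,0],"angular":[0,0,0]},
  {"linear":[0,0,0],"angular":[0,0,0]},
  {"linear":[0,0,0],"angular":[0,0,0]},
  {"linear":[0,0,0],"angular":[0,0,0]},
], jaw=0.065)

```text
time: 5.75
tool_pos: [0.5103, 0.1134, 0.0374]
eef_rot: [-0.0, 1.0, 0.013, 0.0]
wrist_force: [-0.7, -0.1, -0.6]
width: 0.0652
gripper_force: 0.0
```

```bash
python3 -c "
from h import *
rel((.51,.113,.14,-88.4),(.547,-.2765,.14,-21.5),(.547,-.2765,.018,-21.5))"
```

```text
t 5.75 pos [0.5103 0.1134 0.0374] w 0.0652 F [-0.7 -0.1 -0.6] j [-0.15  0.46 -0.23  2.08  0.17  0.62 -2.04]
(0.51, 0.113, 0.14, -88.4) lin [-0.0003  0.0004 -0.1026] ang [-0.0001 -0.0001 -0.0012]
(0.547, -0.2765, 0.14, -21.5) lin [ 0.0263  0.3907 -0.1026] ang [ 0.0000e+00 -1.0000e-04 -1.1688e+00]
(0.547, -0.2765, 0.018, -21.5) lin [0.0262 0.3907 0.0194] ang [ 0.0000e+00 -1.0000e-04 -1.1688e+00]
```

>>> move_arm([
  {"linear":[0,0,-0.04],"angular":[0,0,0]},
  {"linear":[0,0,-0.08],"angular":[0,0,0]},
  {"linear":[0,0.02,-0.1025],"angular":[0,0,-0.1]},
  {"linear":[0.026,0.39,-0.1025],"angular":[0,0,-1.169]},
  {"linear":[0.026,0.39,-0.1025],"angular":[0,0,-1.169]},
  {"linear":[0.026,0.39,-0.1025],"angular":[0,0,-1.169]},
  {"linear":[0.026,0.39,-0.1025],"angular":[0,0,-1.169]},
  {"linear":[0.026,0.39,-0.1025],"angular":[0,0,-1.169]},
  {"linear":[0.026,0.39,-0.1025],"angular":[0,0,-1.169]},
  {"linear":[0.026,0.39,-0.1025],"angular":[0,0,-1.169]},
  {"linear":[0.026,0.39,-0.1025],"angular":[0,0,-1.169]},
  {"linear":[0.026,0.39,-0.1025],"angular":[0,0,-1.169]},
], jaw=0.08)

```text
time: 6.95
tool_pos: [0.5455, -0.2825, 0.1394]
eef_rot: [0.001, 0.827, 0.563, -0.001]
wrist_force: [-0.0, -0.4, 0.0]
width: 0.0799
gripper_force: 0.0
```

```bash
python3 -c "
from h import *
rel((.547,-.2765,.14,-21.5),(.547,-.2765,.018,-21.5))
snap('w3',[(.547,-.2765,.069)])
from cell import ctrl
f=ctrl.grab_frame('top');i=cv2.resize(f['image'][150:250,260:350,::-1],None,fx=5,fy=5)
cv2.imwrite('pics/t3.png',i)
a=cv2.imread('pics/w3.png');a=cv2.resize(a,None,fx=.6,fy=.6);o=np.zeros((500,450+480,3),np.uint8);o[:,:450]=i;o[:300,450:]=a;cv2.imwrite('pics/m3.png',cv2.resize(o,None,fx=.86,fy=.86))"
```

```text
t 6.95 pos [ 0.5455 -0.2825  0.1394] w 0.0799 F [-0.  -0.4  0. ] j [ 0.62  0.44 -0.32  1.81  0.17  0.91 -0.15]
(0.547, -0.2765, 0.14, -21.5) lin [ 0.0062 -0.0008 -0.0006] ang [ 0.0003  0.0018 -0.0007]
(0.547, -0.2765, 0.018, -21.5) lin [ 0.0064 -0.0008  0.1214] ang [ 0.0003  0.0018 -0.0007]
(0.547, -0.2765, 0.069) [318.7 206.6]
```

View pics/m3.png

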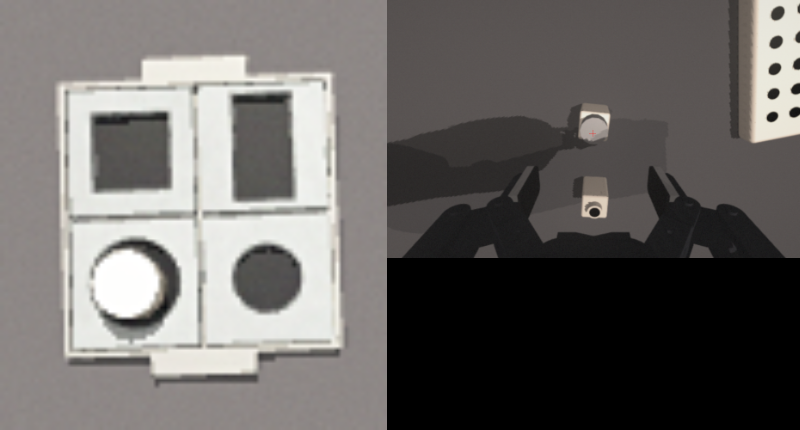

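The jar sits in its recess, white lid at (130,283) in the left crop. The bottle is centred between the jaws at (593,130), with its sides parallel to them.

```bash
python3 -c "
from h import *
rel((.547,-.2765,.018,-21.5))"
```

```text
t 7.05 pos [ 0.546  -0.2781  0.1393] w 0.0801 F [ 0.7  0.8 -0.1] j [ 0.62  0.44 -0.32  1.82  0.17  0.91 -0.16]
(0.547, -0.2765, 0.018, -21.5) lin [0.0019 0.0004 0.1213] ang [-0.0005  0.0002 -0.0045]
```

>>> move_arm([
  {"linear":[0,0,0.03],"angular":[0,0,0]},
  {"linear":[0,0,0.06],"angular":[0,0,0]},
  {"linear":[0,0,0.09],"angular":[0,0,0]},
  {"linear":[0,0,0.11],"angular":[0,0,0]},
  {"linear":[0,0,0.12],"angular":[0,0,0]},
  {"linear":[0,0,0.121],"angular":[0,0,0]},
])

```text
time: 7.65
tool_pos: [0.5464, -0.2743, 0.018]
eef_rot: [-0.001, 0.826, 0.563, -0.0]
wrist_force: [0.2, -0.2, 0.4]
width: 0.0802
gripper_force: 0.0
```

>>> move_arm([
  {"linear":[0,0,0],"angular":[0,0,0]},
  {"linear":[0,0,0],"angular":[0,0,0]},
  {"linear":[0,0,0],"angular":[0,0,0]},
  {"linear":[0,0,0],"angular":[0,0,0]},
  {"linear":[0,0,0],"angular":[0,0,0]},
  {"linear":[0,0,0],"angular":[0,0,0]},
  {"linear":[0,0,0],"angular":[0,0,0]},
  {"linear":[0,0,0],"angular":[0,0,0]},
  {"linear":[0,0,0],"angular":[0,0,0]},
], jaw=0.025)

```text
time: 8.55
tool_pos: [0.5473, -0.276, 0.0202]
eef_rot: [0.001, 0.827, 0.563, 0.0]
wrist_force: [-1.8, 1.1, 10.5]
width: 0.0361
gripper_force: 57.3
```

```bash
python3 -c "
from h import *
rel((.597,.1145,.13,1.6),(.597,.1145,.026,1.6))"
```

```text
t 8.55 pos [ 0.5473 -0.276   0.0202] w 0.0361 F [-1.8  1.1 10.5] j [ 0.58  0.6  -0.28  1.88  0.24  0.7  -0.22]
(0.597, 0.1145, 0.13, 1.6) lin [ 0.3815 -0.0968 -0.11  ] ang [ 1.600e-03  4.000e-04 -4.033e-01]
(0.597, 0.1145, 0.026, 1.6) lin [ 0.3815 -0.097  -0.006 ] ang [ 1.600e-03  4.000e-04 -4.033e-01]
```

>>> move_arm([
  {"linear":[0,0,-0.02],"angular":[0,0,0]},
  {"linear":[0,0,-0.045],"angular":[0,0,0]},
  {"linear":[0,0,-0.075],"angular":[0,0,0]},
  {"linear":[0.02,-0.005,-0.1],"angular":[0,0,-0.02]},
  {"linear":[0.055,-0.014,-0.11],"angular":[0,0,-0.05]},
  {"linear":[0.095,-0.024,-0.11],"angular":[0,0,-0.1]},
  {"linear":[0.135,-0.034,-0.11],"angular":[0,0,-0.14]},
  {"linear":[0.175,-0.044,-0.11],"angular":[0,0,-0.18]},
  {"linear":[0.215,-0.055,-0.11],"angular":[0,0,-0.22]},
  {"linear":[0.255,-0.065,-0.11],"angular":[0,0,-0.26]},
  {"linear":[0.295,-0.075,-0.11],"angular":[0,0,-0.31]},
  {"linear":[0.335,-0.085,-0.11],"angular":[0,0,-0.36]},
])

```text
time: 9.75
tool_pos: [0.5904, 0.0685, 0.1296]
eef_rot: [0.0, 0.712, 0.702, 0.0]
wrist_force: [0.8, -0.7, -0.0]
width: 0.0358
gripper_force: 58.1
```

```bash
python3 -c "
from h import *
rel((.597,.1145,.1,1.6),(.597,.1145,.028,1.6))"
```

```text
t 9.75 pos [0.5904 0.0685 0.1296] w 0.0358 F [ 0.8 -0.7 -0. ] j [ 0.16  0.45 -0.49  1.86  0.26  0.9  -0.47]
(0.597, 0.1145, 0.1, 1.6) lin [0.046  0.0059 0.0295] ang [ 0.001   0.0002 -0.0414]
(0.597, 0.1145, 0.028, 1.6) lin [0.0461 0.0058 0.1015] ang [ 0.001   0.0002 -0.0414]
```

>>> move_arm([
  {"linear":[0.025,0.003,0.01],"angular":[0,0,-0.02]},
  {"linear":[0.046,0.006,0.02],"angular":[0,0,-0.041]},
  {"linear":[0.046,0.006,0.03],"angular":[0,0,-0.041]},
  {"linear":[0.046,0.006,0.03],"angular":[0,0,-0.041]},
  {"linear":[0.046,0.006,0.03],"angular":[0,0,-0.041]},
  {"linear":[0.046,0.006,0.03],"angular":[0,0,-0.041]},
])

```text
time: 10.35
tool_pos: [0.5974, 0.1119, 0.0995]
eef_rot: [0.0, 0.698, 0.716, 0.0]
wrist_force: [-0.5, -0.4, -0.4]
width: 0.0361
gripper_force: 58.1
```

```bash
python3 -c "
from h import *
rel((.597,.1145,.028,1.6))"
```

```text
t 10.35 pos [0.5974 0.1119 0.0995] w 0.0361 F [-0.5 -0.4 -0.4] j [ 0.08  0.51 -0.49  1.85  0.3   0.86 -0.53]
(0.597, 0.1145, 0.028, 1.6) lin [ 0.0026 -0.0003  0.0715] ang [ 0.0008  0.0003 -0.0036]
```

>>> move_arm([
  {"linear":[0.002,0,0.02],"angular":[0,0,0]},
  {"linear":[0.002,0,0.035],"angular":[0,0,0]},
  {"linear":[0.002,0,0.05],"angular":[0,0,0]},
  {"linear":[0.002,0,0.062],"angular":[0,0,0]},
  {"linear":[0.002,0,0.069],"angular":[0,0,0]},
  {"linear":[0.002,0,0.071],"angular":[0,0,0]},
  {"linear":[0.002,0,0.071],"angular":[0,0,0]},
])

```text
time: 11.05
tool_pos: [0.5966, 0.1148, 0.0282]
eef_rot: [0.0, 0.698, 0.716, -0.001]
wrist_force: [-7.8, -2.2, 11.4]
width: 0.0362
gripper_force: 59.2
```

```bash
python3 -c "
from h import *
from cell import ctrl
rel((.597,.1145,.028,1.6))
f=ctrl.grab_frame('scene');cv2.imwrite('pics/s4.png',cv2.resize(f['image'][150:270,260:420,::-1],None,fx=5,fy=5,interpolation=2))
rel()"
```

```text
t 11.05 pos [0.5966 0.1148 0.0282] w 0.0362 F [-7.8 -2.2 11.4] j [ 0.04  0.6  -0.44  1.88  0.37  0.74 -0.58]
(0.597, 0.1145, 0.028, 1.6) lin [-0.0003  0.0004  0.0002] ang [-0.0008  0.0008 -0.0021]
t 11.1 pos [0.5966 0.1148 0.0282] w 0.0356 F [-8.  -2.1 10.9] j [ 0.04  0.6  -0.44  1.88  0.37  0.74 -0.58]
```

View pics/s4.png

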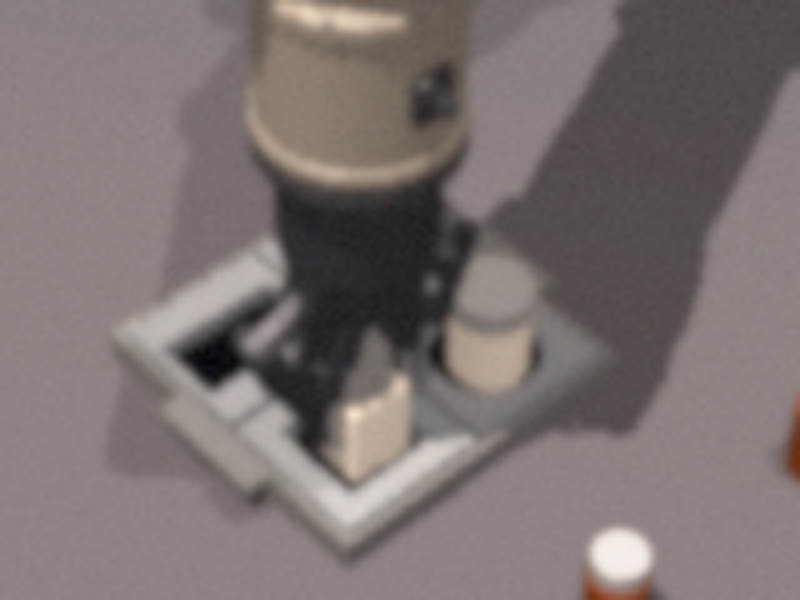

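The bottle (370,430 in the crop) is down inside its recess, touching the floor. The jar stands well at (490,320). Releasing.

>>> move_arm([
  {"linear":[0,0,-0.001],"angular":[0,0,0]},
  {"linear":[0,0,-0.001],"angular":[0,0,0]},
  {"linear":[0,0,-0.001],"angular":[0,0,0]},
  {"linear":[0,0,-0.001],"angular":[0,0,0]},
  {"linear":[0,0,-0.001],"angular":[0,0,0]},
], jaw=0.056)

```text
time: 11.6
tool_pos: [0.597, 0.115, 0.0288]
eef_rot: [-0.0, 0.698, 0.716, 0.0]
wrist_force: [0.1, 0.5, 0.8]
width: 0.0562
gripper_force: 0.0
```

```bash
python3 -c "
from h import *
rel((.597,.1145,.13,1.6),(.572,.2685,.13,25),(.572,.2685,.016,25))"
```

```text
t 11.6 pos [0.597  0.115  0.0288] w 0.0562 F [0.1 0.5 0.8] j [ 0.04  0.6  -0.44  1.88  0.37  0.74 -0.58]
(0.597, 0.1145, 0.13, 1.6) lin [-0.0005 -0.     -0.1012] ang [ 0.0001 -0.0001 -0.0019]
(0.572, 0.2685, 0.13, 25) lin [ 0.1541 -0.021  -0.1012] ang [ 1.000e-04 -1.000e-04 -4.103e-01]
(0.572, 0.2685, 0.016, 25) lin [ 0.1541 -0.021   0.0128] ang [ 1.000e-04 -1.000e-04 -4.103e-01]
```

>>> move_arm([
  {"linear":[0,0,-0.04],"angular":[0,0,0]},
  {"linear":[0,0,-0.08],"angular":[0,0,0]},
  {"linear":[0.02,-0.003,-0.101],"angular":[0,0,-0.06]},
  {"linear":[0.06,-0.008,-0.101],"angular":[0,0,-0.16]},
  {"linear":[0.1,-0.014,-0.101],"angular":[0,0,-0.28]},
  {"linear":[0.14,-0.019,-0.101],"angular":[0,0,-0.38]},
  {"linear":[0.154,-0.021,-0.101],"angular":[0,0,-0.41]},
  {"linear":[0.154,-0.021,-0.101],"angular":[0,0,-0.41]},
  {"linear":[0.154,-0.021,-0.101],"angular":[0,0,-0.41]},
  {"linear":[0.154,-0.021,-0.101],"angular":[0,0,-0.41]},
], jaw=0.075)

```text
time: 12.6
tool_pos: [0.5725, 0.2666, 0.1297]
eef_rot: [0.0, 0.539, 0.843, -0.0]
wrist_force: [0.2, -0.1, -0.3]
width: 0.0749
gripper_force: 0.0
```

```bash
python3 -c "
from h import *
rel((.572,.2685,.016,25))"
```

```text
t 12.6 pos [0.5725 0.2666 0.1297] w 0.0749 F [ 0.2 -0.1 -0.3] j [-0.08  0.53 -0.61  1.77  0.36  0.96 -0.4 ]
(0.572, 0.2685, 0.016, 25) lin [0.002  0.0003 0.1137] ang [-0.0003  0.0008 -0.0032]
```

>>> move_arm([
  {"linear":[0.001,0,0.03],"angular":[0,0,0]},
  {"linear":[0.001,0,0.06],"angular":[0,0,0]},
  {"linear":[0.001,0,0.09],"angular":[0,0,0]},
  {"linear":[0.001,0,0.105],"angular":[0,0,0]},
  {"linear":[0.001,0,0.113],"angular":[0,0,0]},
  {"linear":[0.001,0,0.114],"angular":[0,0,0]},
])

```text
time: 13.2
tool_pos: [0.5717, 0.2688, 0.0156]
eef_rot: [-0.0, 0.538, 0.843, -0.0]
wrist_force: [-0.2, 0.7, -1.0]
width: 0.0753
gripper_force: 0.0
```

>>> move_arm([
  {"linear":[0,0,0],"angular":[0,0,0]},
  {"linear":[0,0,0],"angular":[0,0,0]},
  {"linear":[0,0,0],"angular":[0,0,0]},
  {"linear":[0,0,0],"angular":[0,0,0]},
  {"linear":[0,0,0],"angular":[0,0,0]},
  {"linear":[0,0,0],"angular":[0,0,0]},
  {"linear":[0,0,0],"angular":[0,0,0]},
  {"linear":[0,0,0],"angular":[0,0,0]},
  {"linear":[0,0,0],"angular":[0,0,0]},
], jaw=0.02)

```text
time: 14.1
tool_pos: [0.5721, 0.2695, 0.017]
eef_rot: [0.0, 0.538, 0.843, 0.001]
wrist_force: [-1.3, -1.3, 9.3]
width: 0.0282
gripper_force: 58.9
```

```bash
python3 -c "
from h import *
rel((.511,.024,.14,1.6),(.511,.024,.024,1.6))"
```

```text
t 14.1 pos [0.5721 0.2695 0.017 ] w 0.0282 F [-1.3 -1.3  9.3] j [-0.14  0.67 -0.54  1.82  0.47  0.78 -0.49]
(0.511, 0.024, 0.14, 1.6) lin [-0.1968 -0.1589 -0.1232] ang [ 1.500e-03 -1.000e-04  4.079e-01]
(0.511, 0.024, 0.024, 1.6) lin [-0.1968 -0.159  -0.0072] ang [ 1.500e-03 -1.000e-04  4.079e-01]
```

>>> move_arm([
  {"linear":[0,0,-0.015],"angular":[0,0,0]},
  {"linear":[0,0,-0.04],"angular":[0,0,0]},
  {"linear":[0,0,-0.07],"angular":[0,0,0]},
  {"linear":[-0.01,-0.008,-0.1],"angular":[0,0,0.02]},
  {"linear":[-0.03,-0.024,-0.12],"angular":[0,0,0.06]},
  {"linear":[-0.057,-0.046,-0.123],"angular":[0,0,0.12]},
  {"linear":[-0.085,-0.069,-0.123],"angular":[0,0,0.18]},
  {"linear":[-0.113,-0.091,-0.123],"angular":[0,0,0.24]},
  {"linear":[-0.141,-0.114,-0.123],"angular":[0,0,0.3]},
  {"linear":[-0.169,-0.136,-0.123],"angular":[0,0,0.36]},
  {"linear":[-0.19,-0.153,-0.123],"angular":[0,0,0.4]},
  {"linear":[-0.197,-0.159,-0.123],"angular":[0,0,0.408]},
])

```text
time: 15.3
tool_pos: [0.5101, 0.0207, 0.1399]
eef_rot: [0.001, 0.699, 0.715, -0.0]
wrist_force: [-0.3, 0.9, -0.8]
width: 0.0283
gripper_force: 59.2
```

```bash
python3 -c "
from h import *
rel((.511,.024,.024,1.6))
snap('w5',[(.511,.024,.02)],1)
from cell import ctrl
f=ctrl.grab_frame('scene');c=cv2.resize(f['image'][110:270,260:420,::-1],None,fx=2.5,fy=2.5)
cv2.imwrite('pics/m5.png',cv2.resize(np.hstack([cv2.imread('pics/w5.png'),c]),None,fx=.76,fy=.76))
rel((.511,.024,.024,1.6))"
```

```text
t 15.3 pos [0.5101 0.0207 0.1399] w 0.0283 F [-0.3  0.9 -0.8] j [ 0.28  0.31 -0.53  2.03  0.21  0.85 -0.34]
(0.511, 0.024, 0.024, 1.6) lin [0.0034 0.0009 0.1159] ang [ 0.0006  0.0012 -0.0044]
(0.511, 0.024, 0.02) [320.7 191. ]
t 15.4 pos [0.5106 0.0225 0.1397] w 0.0281 F [-1.2  0.4 -0.5] j [ 0.28  0.31 -0.53  2.03  0.21  0.85 -0.34]
(0.511, 0.024, 0.024, 1.6) lin [0.0015 0.0003 0.1157] ang [ 0.0009  0.0005 -0.0016]
```

View pics/m5.png

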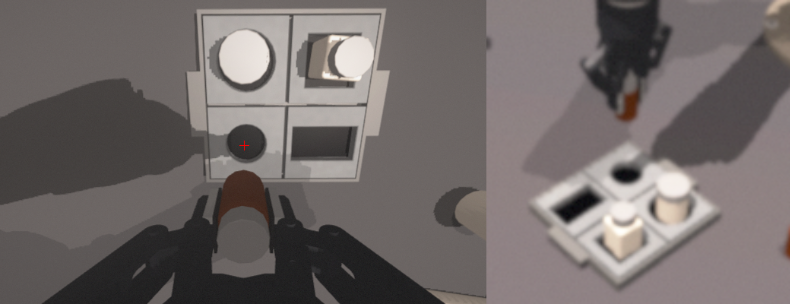

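The vial is held upright and centred between the fingers, above its recess at (245,142). The jar and bottle stand in their seats. Lowering.

>>> move_arm([
  {"linear":[0.001,0,0.03],"angular":[0,0,0]},
  {"linear":[0.001,0,0.06],"angular":[0,0,0]},
  {"linear":[0.001,0,0.08],"angular":[0,0,0]},
  {"linear":[0.001,0,0.095],"angular":[0,0,0]},
  {"linear":[0.001,0,0.107],"angular":[0,0,0]},
  {"linear":[0.001,0,0.112],"angular":[0,0,0]},
  {"linear":[0.001,0,0.114],"angular":[0,0,0]},
  {"linear":[0.001,0,0.1145],"angular":[0,0,0]},
])

```text
time: 16.2
tool_pos: [0.5108, 0.025, 0.025]
eef_rot: [0.0, 0.697, 0.717, 0.0]
wrist_force: [-5.2, 1.0, 9.6]
width: 0.0283
gripper_force: 60.3
```

Contact at the expected height. Releasing.

>>> move_arm([
  {"linear":[0,0,-0.001],"angular":[0,0,0]},
  {"linear":[0,0,-0.001],"angular":[0,0,0]},
  {"linear":[0,0,-0.001],"angular":[0,0,0]},
  {"linear":[0,0,-0.001],"angular":[0,0,0]},
  {"linear":[0,0,-0.001],"angular":[0,0,0]},
], jaw=0.05)

```text
time: 16.7
tool_pos: [0.5107, 0.0245, 0.0254]
eef_rot: [0.0, 0.697, 0.717, 0.0]
wrist_force: [0.6, 1.1, -0.4]
width: 0.0499
gripper_force: 0.0
```

```bash
python3 -c "
from h import *
rel((.511,.024,.14,1.6),(.5105,.3825,.14,50.8),(.5105,.3825,.019,50.8))"
```

```text
t 16.7 pos [0.5107 0.0245 0.0254] w 0.0499 F [ 0.6  1.1 -0.4] j [ 0.2   0.49 -0.45  2.1   0.36  0.62 -0.47]
(0.511, 0.024, 0.14, 1.6) lin [-0.0005  0.0004 -0.1146] ang [ 0.0002 -0.     -0.0001]
(0.5105, 0.3825, 0.14, 50.8) lin [ 0.3579  0.0098 -0.1146] ang [ 2.000e-04  1.000e-04 -8.588e-01]
(0.5105, 0.3825, 0.019, 50.8) lin [0.3579 0.0098 0.0064] ang [ 2.000e-04  1.000e-04 -8.588e-01]
```

>>> move_arm([
  {"linear":[0,0,-0.04],"angular":[0,0,0]},
  {"linear":[0,0,-0.08],"angular":[0,0,0]},
  {"linear":[0.02,0,-0.115],"angular":[0,0,-0.06]},
  {"linear":[0.065,0.002,-0.115],"angular":[0,0,-0.17]},
  {"linear":[0.11,0.003,-0.115],"angular":[0,0,-0.28]},
  {"linear":[0.155,0.004,-0.115],"angular":[0,0,-0.39]},
  {"linear":[0.2,0.005,-0.115],"angular":[0,0,-0.5]},
  {"linear":[0.245,0.007,-0.115],"angular":[0,0,-0.61]},
  {"linear":[0.29,0.008,-0.115],"angular":[0,0,-0.72]},
  {"linear":[0.335,0.009,-0.115],"angular":[0,0,-0.81]},
  {"linear":[0.358,0.01,-0.115],"angular":[0,0,-0.859]},
  {"linear":[0.358,0.01,-0.115],"angular":[0,0,-0.859]},
], jaw=0.07)

```text
time: 17.9
tool_pos: [0.5091, 0.3868, 0.1402]
eef_rot: [-0.001, 0.332, 0.943, 0.001]
wrist_force: [0.1, -0.8, 1.1]
width: 0.0696
gripper_force: 0.0
```

```bash
python3 -c "
from h import *
from cell import ctrl
f=ctrl.grab_frame('top');c=cv2.resize(f['image'][150:250,260:350,::-1],None,fx=4,fy=4)
f=ctrl.grab_frame('top')
rel((.5105,.3825,.019,50.8))
snap('w6',[(.5105,.3825,.058)],1)
cv2.imwrite('pics/m6.png',cv2.resize(np.hstack([cv2.imread('pics/w6.png'),c]),None,fx=.79,fy=.79))"
```

```text
t 18.0 pos [0.5102 0.3828 0.1399] w 0.0702 F [-0.8 -0.7  0. ] j [-0.2   0.56 -0.74  1.74  0.44  1.02 -0.22]
(0.5105, 0.3825, 0.019, 50.8) lin [-0.0005  0.      0.1209] ang [-0.0007 -0.0004  0.0006]
(0.5105, 0.3825, 0.058) [319.2 209.4]
```

View pics/m6.png

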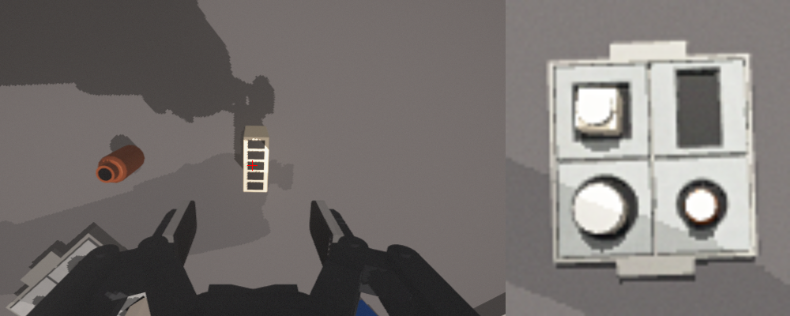

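Vial, bottle and jar stand centred in their recesses. The cartridge's top is at (256,165), between the jaws and parallel to them, a few mm off, which the fingers will centre.

>>> move_arm([
  {"linear":[0,0.002,0.03],"angular":[0,0,0]},
  {"linear":[0,0.002,0.06],"angular":[0,0,0]},
  {"linear":[0,0.002,0.09],"angular":[0,0,0]},
  {"linear":[0,0.002,0.11],"angular":[0,0,0]},
  {"linear":[0,0.002,0.119],"angular":[0,0,0]},
  {"linear":[0,0.002,0.12],"angular":[0,0,0]},
])

```text
time: 18.65
tool_pos: [0.5118, 0.3836, 0.0198]
eef_rot: [-0.0, 0.336, 0.942, -0.0]
wrist_force: [0.2, 0.2, -0.0]
width: 0.0699
gripper_force: 0.0
```

>>> move_arm([
  {"linear":[0,0,0],"angular":[0,0,0]},
  {"linear":[0,0,0],"angular":[0,0,0]},
  {"linear":[0,0,0],"angular":[0,0,0]},
  {"linear":[0,0,0],"angular":[0,0,0]},
  {"linear":[0,0,0],"angular":[0,0,0]},
  {"linear":[0,0,0],"angular":[0,0,0]},
  {"linear":[0,0,0],"angular":[0,0,0]},
  {"linear":[0,0,0],"angular":[0,0,0]},
  {"linear":[0,0,0],"angular":[0,0,0]},
], jaw=0.015)

```text
time: 19.55
tool_pos: [0.5124, 0.3847, 0.0215]
eef_rot: [0.001, 0.335, 0.942, 0.001]
wrist_force: [-0.7, -1.8, 6.9]
width: 0.0234
gripper_force: 58.9
```

```bash
python3 -c "
from h import *
rel((.5995,.026,.17,91.6),(.5995,.026,.028,91.6))"
```

```text
t 19.55 pos [0.5124 0.3847 0.0215] w 0.0234 F [-0.7 -1.8  6.9] j [-0.26  0.71 -0.66  1.8   0.56  0.83 -0.31]
(0.5995, 0.026, 0.17, 91.6) lin [-0.2942 -0.2227 -0.1486] ang [ 0.0012  0.0011 -0.7119]
(0.5995, 0.026, 0.028, 91.6) lin [-0.2942 -0.2229 -0.0066] ang [ 0.0012  0.0011 -0.7119]
```

>>> move_arm([
  {"linear":[0,0,-0.015],"angular":[0,0,0]},
  {"linear":[0,0,-0.04],"angular":[0,0,0]},
  {"linear":[0,0,-0.07],"angular":[0,0,0]},
  {"linear":[-0.012,-0.009,-0.1],"angular":[0,0,-0.03]},
  {"linear":[-0.034,-0.026,-0.118],"angular":[0,0,-0.08]},
  {"linear":[-0.064,-0.049,-0.12],"angular":[0,0,-0.15]},
  {"linear":[-0.096,-0.073,-0.12],"angular":[0,0,-0.23]},
  {"linear":[-0.128,-0.097,-0.12],"angular":[0,0,-0.31]},
  {"linear":[-0.16,-0.121,-0.12],"angular":[0,0,-0.39]},
  {"linear":[-0.192,-0.145,-0.12],"angular":[0,0,-0.47]},
  {"linear":[-0.224,-0.17,-0.12],"angular":[0,0,-0.55]},
  {"linear":[-0.25,-0.19,-0.12],"angular":[0,0,-0.61]},
])

```text
time: 20.75
tool_pos: [0.586, 0.0764, 0.1415]
eef_rot: [0.0, 0.036, 0.999, -0.0]
wrist_force: [-0.1, -0.0, -1.2]
width: 0.0233
gripper_force: 58.6
```

```bash
python3 -c "
from h import *
rel((.5995,.026,.14,91.6))"
```

```text
t 20.75 pos [0.586  0.0764 0.1415] w 0.0233 F [-0.1 -0.  -1.2] j [ 0.43  0.53 -0.87  1.84  0.48  1.    0.85]
(0.5995, 0.026, 0.14, 91.6) lin [-0.0171 -0.0493  0.0016] ang [-0.0008  0.0009 -0.0998]
```

>>> move_arm([
  {"linear":[-0.01,-0.025,0],"angular":[0,0,-0.05]},
  {"linear":[-0.017,-0.049,0],"angular":[0,0,-0.1]},
  {"linear":[-0.017,-0.049,0.015],"angular":[0,0,-0.1]},
  {"linear":[-0.017,-0.049,0.03],"angular":[0,0,-0.1]},
  {"linear":[-0.017,-0.049,0.03],"angular":[0,0,-0.1]},
  {"linear":[-0.017,-0.049,0.03],"angular":[0,0,-0.1]},
])

```text
time: 21.35
tool_pos: [0.5985, 0.0303, 0.1104]
eef_rot: [-0.0, -0.014, 1.0, 0.0]
wrist_force: [-0.3, 0.6, -0.6]
width: 0.0239
gripper_force: 58.6
```

```bash
python3 -c "
from h import *
snap('w7',[(.5995,.026,.02)],1)
rel((.5995,.026,.0295,91.6))"
```

```text
(0.5995, 0.026, 0.02) [313.8 205.9]
t 21.4 pos [0.5988 0.0302 0.1108] w 0.0233 F [ 0.9 -0.5  0.7] j [ 0.49  0.58 -0.86  1.84  0.53  0.96  0.99]
(0.5995, 0.026, 0.0295, 91.6) lin [-0.0005 -0.0042  0.0813] ang [ 0.0004  0.0001 -0.0003]
```

View pics/w7.png

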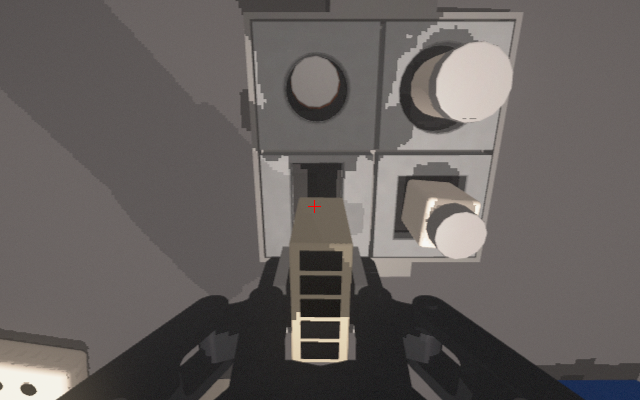

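The cartridge is aligned with its oblong recess, whose rim centre is at u≈317 while the cartridge is ≈321. It needs about 4 mm to the left, as computed. Lowering.

>>> move_arm([
  {"linear":[-0.0005,-0.004,0.005],"angular":[0,0,0]},
  {"linear":[-0.0005,-0.004,0.02],"angular":[0,0,0]},
  {"linear":[-0.0005,-0.004,0.038],"angular":[0,0,0]},
  {"linear":[-0.0005,-0.004,0.055],"angular":[0,0,0]},
  {"linear":[-0.0005,-0.004,0.068],"angular":[0,0,0]},
  {"linear":[-0.0005,-0.004,0.076],"angular":[0,0,0]},
  {"linear":[-0.0005,-0.004,0.08],"angular":[0,0,0]},
  {"linear":[-0.0005,-0.004,0.0805],"angular":[0,0,0]},
])

```text
time: 22.2
tool_pos: [0.5996, 0.0252, 0.0298]
eef_rot: [-0.0, -0.013, 1.0, 0.0]
wrist_force: [0.3, -0.5, -0.7]
width: 0.0237
gripper_force: 58.6
```

>>> move_arm([
  {"linear":[0,0,0.0005],"angular":[0,0,0]},
  {"linear":[0,0,0.001],"angular":[0,0,0]},
  {"linear":[0,0,0.0015],"angular":[0,0,0]},
])

```text
time: 22.5
tool_pos: [0.5999, 0.0251, 0.0294]
eef_rot: [0.0, -0.013, 1.0, -0.0]
wrist_force: [-9.2, -0.7, 24.6]
width: 0.0236
gripper_force: 61.6
```

>>> move_arm([
  {"linear":[0,0,0],"angular":[0,0,0]},
  {"linear":[0,0,0],"angular":[0,0,0]},
  {"linear":[0,0,0],"angular":[0,0,0]},
  {"linear":[0,0,0],"angular":[0,0,0]},
  {"linear":[0,0,0],"angular":[0,0,0]},
], jaw=0.045)

```text
time: 23.0
tool_pos: [0.5995, 0.0249, 0.0283]
eef_rot: [-0.0, -0.013, 1.0, 0.0]
wrist_force: [0.8, 0.3, -0.5]
width: 0.0447
gripper_force: 0.0
```

>>> move_arm([
  {"linear":[0,0,-0.03],"angular":[0,0,0]},
  {"linear":[0,0,-0.07],"angular":[0,0,0]},
  {"linear":[0,0,-0.11],"angular":[0,0,0]},
  {"linear":[0,0,-0.15],"angular":[0,0,0]},
  {"linear":[0,-0.04,-0.15],"angular":[0,0,0]},
  {"linear":[0,-0.08,-0.15],"angular":[0,0,0]},
  {"linear":[0,-0.12,-0.15],"angular":[0,0,0]},
  {"linear":[0,-0.16,-0.15],"angular":[0,0,0]},
  {"linear":[0,-0.2,-0.15],"angular":[0,0,0]},
  {"linear":[0,-0.24,-0.15],"angular":[0,0,0]},
  {"linear":[0,-0.24,-0.15],"angular":[0,0,0]},
  {"linear":[0,-0.24,-0.15],"angular":[0,0,0]},
])

```text
time: 24.2
tool_pos: [0.6055, -0.2159, 0.178]
eef_rot: [-0.0, -0.012, 1.0, 0.0]
wrist_force: [-0.7, 0.5, -0.7]
width: 0.0448
gripper_force: 0.0
```

```bash
python3 -c "
from h import *
from cell import ctrl
rel()
a=ctrl.grab_frame('top')['image'][150:260,220:360,::-1];b=ctrl.grab_frame('scene')['image'][170:280,265:405,::-1]
cv2.imwrite('pics/m8.png',cv2.resize(np.hstack([a,b]),None,fx=2.8,fy=2.8,interpolation=2))"
```

```text
t 24.2 pos [ 0.6055 -0.2159  0.178 ] w 0.0448 F [-0.7  0.5 -0.7] j [ 0.87  0.56 -0.86  1.69  0.47  1.11  1.46]
```

View pics/m8.png

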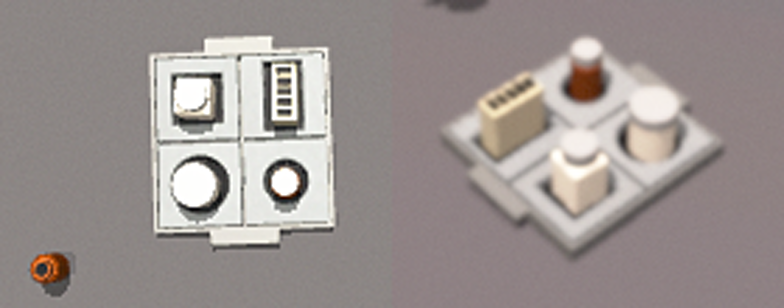

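All four stand upright in their own recesses, and the opened vial has not moved, at (48,268) in the top crop. The arm is clear.

```bash
python3 -c "
from cell import ctrl
print(ctrl.hand_in())"
```

```text
the job is handed in; nothing more can be done
None
```

The vial, bottle, jar and cartridge stand upright in their own recesses, the opened vial and opened bottle were left where they were, and I handed the job in at about 24 s of the 106 s allowed; no verdict was shown.

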